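Slide a notebook drive along the guide rail into its bench dock

ROBOT

A 6-joint arm with a two-finger parallel gripper is mounted at the origin on a cart in front of the work surface, level with it; the furniture and walls round the work are solid. World frame = base frame: x ahead of the robot, y to its left, z up, the work surface at z = 0. Lengths are in m, angles in degrees, forces in N, time in s.
With the tool pointing down it reaches from about 0.3 to 0.875 m from the base axis. Payload 4.2 kg.
Tool frame: the origin (TCP) lies at the very end of the fingers, on their centre line; the grasp point (between the pads) lies 19 mm behind it; z points along the fingers, y is the line along which they close (so a half turn about z gives the same grasp; the last joint's range is limited). The gripper opens to 85 mm and grips with 20 to 120 N. Pads are 22 mm wide; open, the fingers measure 114 mm over their backs; the gripper's body (76 mm by 85 mm) begins 54 mm behind the grasp point. The pads swing forward as they close: fully open they stand 13 mm farther back than shut.
Start: joints at [-76.719, 18.312, 89.639, -0, 72.044, -1.146], TCP at [0.143, -0.557, 0.231] pointing down, gripper open.
Joint ranges: [-177.97, 177.97], [-48.28, 115.42], [12.27, 149.76], [-77.06, 257.06], [2.81, 150.46], [-146.56, 146.56]. Speed limits (degrees/s): [147.25, 147.25, 180, 180, 180, 180].

INTERFACE

Orientations are given as a 3x3 rotation matrix whose columns are the frame's x, y, z axes.
In Python, from bench import arm gives the robot as it stands.
- The arm moves only by the tool send_rows, never from a script. Its argument "moves" is a list of rows, each an object of numbers: "tx", "ty", "tz": the shift along the tool's x, y, z in units of 60 mm (1.0 is 60 mm); "rx", "ry", "rz": the turn, a rotation vector about the tool's x, y, z in units of 5 degrees (1.0 is 5 degrees); "claw": the finger opening in mm, from 0 to 85.4. A call has 1 to 12 rows; each row is the pose to reach, as a shift and turn from the pose commanded when the call began, along the tool's axes at that moment; what a row does not reach only later rows make up. A row lasts 1/8 s, in which the tool goes at most 62.5 mm and 10.7 degrees, less where a joint would pass 70% of its speed; a pose out of reach is approached as far as the arm can. A call with a gripper value outside its range is refused whole. The fingers move at their own pace and stop on an object; "grip_force" is the grip in N (left out, the last holds). Time passes only in rows, so rows that repeat a pose let the fingers close. It gives the time, the measured TCP pose, the force, the opening and the grip force at its end, in the units of the state.
- arm.get_obs(): the state, without advancing time (a new reading comes with each control period).
- arm.camera(name): name is "side" or "top"; returns a dict with "pixels" (420x560x3 uint8, blue, green, red), "range_z" (420x560 float32, m along the optical axis (not along the pixel's ray), 0 where there is no reading), "camera_matrix" (3x3 intrinsics, pixels), "R" (3x3) and "t" (3): a world point X has camera coordinates R X + t. Camera axes: x right, y down, z forward; pixel columns grow to the right and rows downward; lengths in m; the calibration is good to about 2 mm. A picture is of the moment at which its call begins.
- arm.close_job(): hands the job in; it is judged then, once.
Trained networks look in a picture, given as the dict that the camera call returned (one of the last four; its "shot" number tells which), for a name from the list of things; names that differ only in an ending like _2 or _b are one class to them, and where a whole thing is asked for, a point or a joint stands for the part that bears it (a point fixed in the world has none). Each returns a list of dicts, best first, with "score" (0 to 1); they miss things now and then, are a little off and sometimes report something else, mostly with a low value. They report only what shows in the picture. A call takes as long as a camera call. They do not tell look-alikes from the thing itself.
- arm.masks_of(picture, query): "mask" (420x560 bool, what is visible of it) and "bbox" ([left, top, right, bottom] in pixels, round what is visible of it).
The state is a dict: "clock": time; "joints": joint angles; "dq": joint speeds; "tau": joint torques, N m; "tcp_pos": TCP position; "tool_rot": TCP orientation; "force": force on the tool from outside, world axes, zero at the start; "wrist_torque": the same for the moment, N m; "width": finger opening in m; "gripper_force": force on a finger pad.
Only numpy, scipy, OpenCV 4.12 (cv2) and the standard library are available. Lean on these libraries where they do the work, as an engineer would, in place of code of your own. Each camera call takes 0.05 s, during which the arm holds its last target. There are 200 camera calls.

TASK

Dock the closed 2.5-inch drive that lies askew beside the long rail of the bench dock: with the fingertips push it sideways until its long side lies flat against the rail, then slide it along the rail, connector end first, fully into the corner of the dock until the sprung latch has snapped shut behind it. Only push it, gently: never pinch the drive, bear down hard on it or lift it off the bench, and take your fingers away when it is latched. Leave the other things where they lie.

Things in the scene. Friction and masses are not known exactly. Their poses are not given: they have to be found in the camera images.
- drive: The drive to dock: a closed 2.5-inch disk drive, flat silver-grey box with a paper label on top, 70 x 100 mm, its body 8 mm high (cover and screw heads to 12 mm). Origin under its centre, x axis across it (70 mm), y axis along it (100 mm), z up. The connector is in its short end on the -y side; that end already points more or less towards the dock. About 0.1 kg.
- dock: The drive dock, screwed to the bench, does not move. Origin: inner corner of its pocket at bench height; x axis: the way the drive slides in; y axis: from the lane to the rail (away from the robot); z up. Grey head, 25 mm high, at x = 0 to 39, y = -93 to 13 mm: its front x = 0 is the hard stop, with a sprung contact block standing out of it. The drive slides on the bench top itself.
- rail_end (a point): Free end of the dock's aluminium guide rail, on its inner face, at bench height: x = -265, y = 0 mm in the dock frame. The rail runs from here straight to the dock's origin; it is 15 mm high and 7 mm thick, and a 4 mm high foot with screws lies behind it to y = 28 mm. The drive's long side goes flat against the inner face y = 0.
- docked_place (a point): Point on the bench where the drive's origin comes to lie when docked: x = -54.5, y = -35 mm in the dock frame (rear face of the drive then at x = -104.5 mm). The pocket there is 72.5 mm wide and open at the top, between the rail and an aluminium cheek 15 mm high at x = -77 to 0, y = -81 to -72.5 mm.
- latch_pin (a point): Foot of the upright pin of the latch, x = -131.5, y = -84 mm in the dock frame. An aluminium carrier, 15 mm high, runs beside it at x = -143 to 5, y = -102 to -94 mm. A drive that is more than about 8 mm off the rail runs against the latch's pin end (x = -137 mm) instead of past it.
- latch (a joint): Sprung steel latch arm, z = 3 to 14 mm, turning about the pin. It points from the pin towards +x, slanting into the lane; its tooth reaches y = -66 mm, 4 mm into the way of a drive on the rail. 0 = shut (spring, about 2 N at the tooth), up to 0.4 rad outwards. The drive pushes it aside by about 0.15 rad; once the drive's rear face is past about x = -102.5 mm it snaps back to 0 and holds it.
- latch_tooth (a point): Holding face of the latch tooth, 8 mm above the bench; in the dock frame at x = -104.5, y = -68 mm when the latch is shut.
- contacts (a joint): Sprung black contact block in the head's front, y = -64 to -8 mm, z = 3 to 13 mm. 0 = relaxed, its face at dock x = -8 mm; 0.008 m = pressed flush with the hard stop. It pushes back with 1.6 N at first touch, 4.4 N when docked (0.0035 m) and 8 N when flush: latching the drive takes a push of about 6 to 12 N along the rail.
- driver: Blue and yellow precision screwdriver lying beyond the rail, 209 mm long, 13 mm thick; a bystander. Origin under its middle, y axis along it.
- magnet: Grey voice-coil magnet on its yoke, 20 x 46 x 9 mm, beyond the rail; a bystander. Origin under its centre.
- adapter: Black port adapter box, 42 x 74 x 17 mm, at the robot's side of the dock; a bystander. Origin under its centre.
- disc: Scalloped aluminium clamp disc, 47 mm across, 10 mm high, beyond the rail; a bystander. Origin under its centre.
Not all that is in view belongs to the job. There is more than one size of the drive; the one meant has the size given above.

How it is judged (in metres and radians):
On the way, in this order (a step that is already met when the one before it is completed fails the run):
1. the drive lies flat against the rail, before its front has reached the latch (y of drive in the frame of dock above -0.0375 m and angle between the y axis of drive and the x axis of dock, either way round below 0.045 rad and x of drive in the frame of dock below -0.165 m), for 0.2 s.
2. the drive is in the corner pocket and the latch has snapped shut behind it (y of drive in the frame of dock between -0.0375 and -0.0325 m and angle between the y axis of drive and the x axis of dock, either way round below 0.045 rad and x of drive in the frame of dock between -0.0575 and -0.0485 m and value of joint latch below 0.04 rad and value of joint contacts above 0.0015 m), for 0.2 s.
At the end, for the whole second after the job is handed in: The drive lies at rest on the bench in the dock's pocket: centre no more than 3 mm short of or 6 mm beyond the docked place and within 2.5 mm of it across, square to the rail within 0.045 rad, the contact block pressed in by at least 1.5 mm and the latch shut (under 0.04 rad) behind the drive (all of step 2 and height (world z) of drive below 0.004 m and linear speed of drive below 0.01 m/s); the robot touches nothing.
It fails at once if the drive is lifted or tipped (more than 6 mm off the bench or 0.12 rad) (height (world z) of drive above 0.006 m or angle between drive's own z axis and vertical above 0.12 rad).
It fails at once if the drive is pushed with more than 35 N (contact force between the fingers and drive above 35 N).
It fails at once if the drive is pinched or pressed hard on the bench: the fingers bear on it with more than 12 N in all while it is not against the dock (contact force between the fingers and drive above 12 N and contact force between drive and dock below 0.5 N).
It fails at once if a bystander (screwdriver, magnet, adapter or disc) is moved by more than 15 mm (distance of any of driver, magnet, adapter, disc from where it was at the start of the episode above 0.015 m).
It also fails if it takes over 58 s, if anything falls off the work surface, if the arm or the gripper's body presses on something with over 40 N, if the wrist force passes 120 N, or if a joint passes its speed limit or range.

## Working session

There is one attempt and no reset: what is moved stays moved. The work goes in short steps, Python scripts to look and compute and a tool call to move; the robot and the scene stay as the last step left them, time stands still between calls to the robot, and variables do not carry over. Pictures are saved under pics/ and viewed, at most 10 in all, crops included, and the job is handed in when it is done.

Besides the shell and the picture viewer there is one more tool, called after "Call:" by a JSON object that holds its "method" and its "body". send_rows: Moves the arm, as the interface text tells. Its arguments: {"type":"object","properties":{"moves":{"type":"array"},"grip_force":{"type":"number"}},"required":["moves"]}

```bash
mkdir -p pics
cat > h.py <<'E'
import numpy as np, cv2
from bench import arm
def pts(p,mask=None):
    Z=p["range_z"]; K=p["camera_matrix"]; v,u=np.nonzero((Z>0)&(mask if mask is not None else True))
    z=Z[v,u]; c=np.stack([(u-K[0,2])/K[0,0]*z,(v-K[1,2])/K[1,1]*z,z],1)
    return (c-p["t"])@p["R"], u, v   # R^T(c-t)
def proj(p,X):
    c=np.atleast_2d(X)@p["R"].T+p["t"]; q=c@p["camera_matrix"].T; return q[:,:2]/q[:,2:]
E
python3 - <<'E'
from h import *
ims=[]
for n in("top","side"):
    p=arm.camera(n); ims.append(p["pixels"]); cv2.imwrite(f"pics/{n}1.png",p["pixels"])
    print(n,p["t"],-p["R"].T@p["t"])
    for q in("drive","dock","rail_end","latch","adapter","driver","magnet","disc"):
        for m in arm.masks_of(p,q)[:4]:
            X,u,v=pts(p,m["mask"]); print(q,round(m["score"],2),np.round(m["bbox"]),m["mask"].sum(),np.round(np.median(X,0),3),np.round(np.percentile(X,2,0),3),np.round(np.percentile(X,98,0),3))
o=arm.get_obs(); print(o["tcp_pos"],o["tool_rot"],o["width"],o["clock"])
E
```

```text
top [0.31143072 0.53566611 1.0500803 ] [0.43523806 0.31235564 1.09526147]
drive 0.97 [227. 224. 280. 260.] 1669 [0.463 0.379 0.009] [0.43  0.332 0.005] [0.497 0.427 0.013]
drive 0.84 [145. 136. 188. 166.] 965 [0.646 0.566 0.007] [ 0.614  0.527 -0.001] [0.676 0.602 0.011]
dock 0.84 [224. 174. 378. 247.] 3774 [0.555 0.223 0.013] [ 0.463  0.138 -0.001] [0.598 0.435 0.028]
rail_end 0.6 [222. 175. 384. 250.] 3780 [0.555 0.224 0.013] [ 0.464  0.138 -0.001] [0.597 0.435 0.028]
adapter 0.93 [397. 272. 432. 300.] 808 [0.386 0.057 0.015] [0.361 0.022 0.   ] [0.412 0.092 0.02 ]
driver 0.64 [287. 150. 332. 162.] 262 [0.644 0.271 0.01 ] [0.63 0.23 0.  ] [0.658 0.312 0.015]
driver 0.48 [221. 172. 380. 246.] 3791 [0.555 0.224 0.013] [ 0.464  0.139 -0.001] [0.597 0.435 0.028]
magnet 0.69 [210. 160. 224. 182.] 206 [0.609 0.468 0.006] [ 0.588  0.457 -0.   ] [0.63  0.479 0.012]
disc 0.82 [328. 141. 353. 163.] 394 [0.657 0.205 0.008] [ 0.636  0.184 -0.002] [0.677 0.226 0.013]
disc 0.22 [228. 225. 281. 262.] 1580 [0.463 0.38  0.009] [0.43  0.333 0.005] [0.495 0.426 0.013]
side [0.62248405 0.03271125 1.06
[... 339 characters left out ...]
0.58 [224. 244. 240. 248.] 89 [0.609 0.47  0.008] [0.591 0.459 0.004] [0.625 0.477 0.012]
rail_end 0.84 [255. 198. 324. 245.] 1116 [0.544 0.236 0.015] [0.462 0.144 0.002] [0.594 0.442 0.029]
adapter 0.54 [220. 241. 236. 245.] 93 [0.612 0.471 0.007] [0.591 0.463 0.003] [0.63  0.477 0.012]
adapter 0.45 [362. 198. 375. 210.] 173 [0.385 0.073 0.017] [0.359 0.027 0.003] [0.413 0.094 0.019]
driver 0.38 [256. 208. 262. 222.] 48 [0.642 0.276 0.013] [0.631 0.236 0.008] [0.655 0.311 0.015]
[ 0.14327712 -0.55688585  0.23134227] [[ 9.68456083e-01  2.49184298e-01  2.03407622e-06]
 [ 2.49184297e-01 -9.68456076e-01 -1.21771709e-04]
 [-2.83736843e-05  1.18437412e-04 -9.99999993e-01]] 0.08562454223385658 0.9
```

Run:
```python
from h import *
p=arm.camera("top")
c=p["pixels"][130:310,135:445]; cv2.imwrite("pics/c1.png",cv2.resize(c,None,fx=2.58,fy=2.58,interpolation=cv2.INTER_CUBIC))
# drive rects
for m in arm.masks_of(p,"drive")[:2]:
    X,u,v=pts(p,m["mask"]); X=X[X[:,2]>0.004]; print(np.median(X[:,2]),cv2.minAreaRect((X[:,:2]*1000).astype(np.float32)))
# dock: high points for head
X,u,v=pts(p)
b=(X[:,0]>.42)&(X[:,0]<.63)&(X[:,1]>.1)&(X[:,1]<.46)
h=X[b&(X[:,2]>.019)&(X[:,2]<.035)]; print(len(h),cv2.minAreaRect((h[:,:2]*1000).astype(np.float32)))
# rail
r=X[b&(X[:,2]>.0115)&(X[:,2]<.019)&(X[:,0]>.555)]; print(len(r),cv2.minAreaRect((r[:,:2]*1000).astype(np.float32)))
l=cv2.fitLine((r[:,:2]).astype(np.float32),cv2.DIST_HUBER,0,.01,.01).ravel();print(l)
```

```text
0.007341399730965646 ((646.7144165039062, 565.7556762695312), (53.723182678222656, 75.15799713134766), 20.730924606323242)
0.009250413026279065 ((465.10675048828125, 379.9908447265625), (67.62924194335938, 98.73906707763672), 1.2429927587509155)
1019 ((518.0733642578125, 256.476318359375), (113.61070251464844, 247.95907592773438), 12.372467994689941)
279 ((592.5239868164062, 246.22889709472656), (73.36981964111328, 214.9048309326172), 0.5270113945007324)
[ 0.14472297 -0.9894722   0.57139516  0.243028  ]
```

View pics/c1.png

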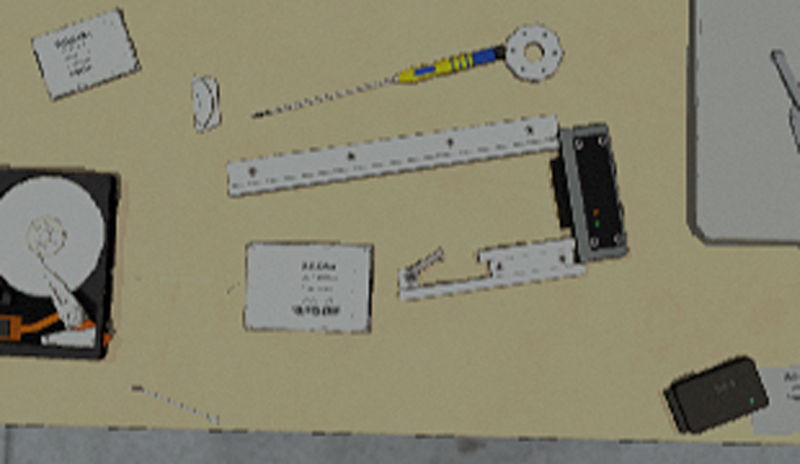

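The crop shows the full-size drive at (308,287). The smaller silver look-alike is at (85,55), and the open black disk is at (45,260). The rail runs from (230,190) to (558,150), the head is at (595,190) and the latch at (420,268). The drive I want is the one at (308,287), which measures 68x99 mm. Next I'll fit the poses precisely.

```bash
cat >> h.py <<'E'
from scipy.optimize import minimize
def box(l,x0,x1,y0,y1,s=1.0): # soft inside
    f=lambda a,lo,hi: np.clip((a-lo)/s+.5,0,1)*np.clip((hi-a)/s+.5,0,1)
    return f(l[:,0],x0,x1)*f(l[:,1],y0,y1)
def loc(X,q):
    c,s=np.cos(q[2]),np.sin(q[2]); d=X[:,:2]*1000-q[:2]; return np.stack([c*d[:,0]+s*d[:,1],-s*d[:,0]+c*d[:,1]],1)
DOCK=[(-265,0,0,7,15),(-265,0,7,28,4),(0,39,-93,13,25),(-77,0,-81,-72.5,15),(-143,5,-102,-94,15),(-8,0,-64,-8,13)]
DRIVE=[(-35,35,-50,50,9.5)]
def fit(X,boxes,q0,tr,win):
    l=loc(X,q0); X=X[(l[:,0]>win[0])&(l[:,0]<win[1])&(l[:,1]>win[2])&(l[:,1]<win[3])]
    def cost(q):
        l=loc(X,q); h=np.zeros(len(l))
        for b in boxes: h=np.maximum(h,b[4]*box(l,*b[:4],s=2.5))
        return np.minimum(np.abs(X[:,2]*1000-h),tr).mean()
    best=None
    for dx in(-6,0,6):
        for dy in(-6,0,6):
            s0=np.array([q0[0]+dx,q0[1]+dy,q0[2]])
            r=minimize(cost,s0,method="Nelder-Mead",options=dict(initial_simplex=s0+np.array([[0,0,0],[5,0,0],[0,5,0],[0,0,.03]]),xatol=.01,fatol=1e-4))
            if best is None or r.fun<best.fun: best=r
    return best.x,best.fun
def dockpt(q,x,y):
    c,s=np.cos(q[2]),np.sin(q[2]); return np.array([q[0]+c*x-s*y,q[1]+s*x+c*y])/1000
E
python3 - <<'E'
from h import *
for n in("top","side","top"):
    p=arm.camera(n); X,u,v=pts(p)
    f=X[(np.abs(X[:,2])<.004)&(X[:,0]>.4)&(X[:,0]<.6)&(X[:,1]>.1)&(X[:,1]<.5)]; print(n,"floor",np.median(f[:,2]),f[:,2].std())
    q,c=fit(X,DOCK,(585,175,-1.43),8,(-300,60,-115,40)); print("dock",q,np.degrees(q[2]),c)
    d,c=fit(X,DRIVE,(465,380,0.02),6,(-60,60,-75,75)); print("drive",d,np.degrees(d[2]),c,"in dock",loc(np.array([d])/1000,q))
    if n=="top":
        im=cv2.resize(p["pixels"],None,fx=4,fy=4,interpolation=cv2.INTER_CUBIC)
        for bs,qq in((DOCK,q),(DRIVE,d)):
            for b in bs:
                P=np.array([[*dockpt(qq,x,y),b[4]/1000] for x,y in((b[0],b[2]),(b[1],b[2]),(b[1],b[3]),(b[0],b[3]))])
                cv2.polylines(im,[((proj(p,P)+.5)*4-.5).round().astype(int)],True,(0,0,255),1)
        cv2.imwrite("pics/f1.png",im[4*160:4*275,4*215:4*400])
E
```

```text
top floor -9.932059404177507e-06 0.0018255104242070237
dock [579.49300983 182.91288874  -1.39899034] -80.1562421841621 2.540712386169324
drive [4.63529287e+02 3.79777240e+02 6.35557388e-03] 0.3641475596485541 1.61278950045769 in dock [[-213.79143184  -80.60013304]]
side floor 0.002028689377241589 0.0007148457466702184
dock [579.9479938  184.06068959  -1.40243414] -80.35355699171294 4.794352873711963
drive [4.65038842e+02 3.78539301e+02 1.15049291e-02] 0.6591838794314209 2.066806203452659 in dock [[-210.98387566  -80.69602026]]
top floor -4.601121397426163e-05 0.0018469352295535108
dock [579.45461183 183.45450351  -1.39854286] -80.13060321473289 2.551275266897693
drive [4.63537946e+02 3.79876832e+02 9.51013117e-03] 0.5448903786347061 1.6394770429625825 in dock [[-213.38393125  -80.53385997]]
```

View pics/f1.png

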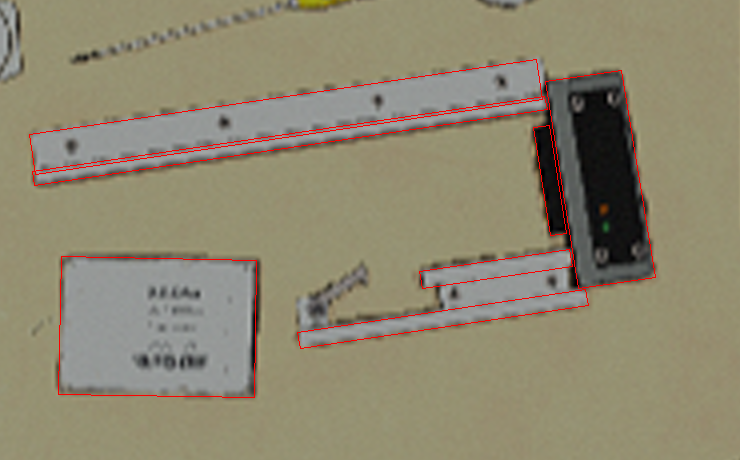

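The overlay fits: the drive is 9.4° askew at dock (-213.5, -80.5) mm, with the dock origin at world (579.5, 183.2) mm and yaw -80.15°. Moving now.

Call:
{"method": "send_rows", "body": {"moves": [{"tx": 7,"ty": -5.1,"tz": 1,"rz": 0.92,"claw": 40},{"tx": 7,"ty": -5.1,"tz": 1,"rz": 0.92,"claw": 40},{"tx": 7,"ty": -5.1,"tz": 1,"rz": 0.92,"claw": 40},{"tx": 7,"ty": -5.1,"tz": 1,"rz": 0.92,"claw": 40},{"tx": 7,"ty": -5.1,"tz": 1,"rz": 0.92,"claw": 40},{"tx": 7,"ty": -5.1,"tz": 1,"rz": 0.92,"claw": 40},{"tx": 7,"ty": -5.1,"tz": 1,"rz": 0.92,"claw": 40},{"tx": 7,"ty": -5.1,"tz": 1,"rz": 0.92,"claw": 40},{"tx": 7,"ty": -5.1,"tz": 1,"rz": 0.92,"claw": 40}]}}

```text
schema error: expected keys tx, ty, tz, rx, ry, rz, claw
```

```bash
cat >> h.py <<'E'
Q=np.array([579.5,183.2,-1.3989])
def togo(x,y,z,yaw):  # dock mm x,y; z mm; yaw deg of tool y rel. dock x axis -> move units
    o=arm.get_obs(); R=np.array(o["tool_rot"]); P=np.array(o["tcp_pos"])
    d=np.array([*dockpt(Q,x,y),z/1000])-P
    a=np.arctan2(R[1,1],R[0,1]); t=(np.radians(yaw)+Q[2]-a+np.pi)%(2*np.pi)-np.pi
    print("t",o["clock"],"dock",loc(P[None],Q).round(1),"z",P[2].round(4),"yaw",np.degrees(a-Q[2]).round(2),"w",o["width"],"F",np.round(o["force"],2),"j",np.round(o["joints"],0)[[0,5]])
    print("units t",np.round(R.T@d/.06,3),"rz",round(-np.degrees(t)/5,3),"tilt z",R[:,2].round(4))
E
python3 -c "
from h import *
togo(-213.5,-150,40,0)"
```

```text
t 1.15 dock [[ 654.6 -556.4]] z 0.2314 yaw 4.58 w 0.08527443932174869 F [ 0.5  -0.32 -0.1 ] j [-77.  -1.]
units t [  7.906 -13.881   3.188] rz 0.916 tilt z [ 0.e+00 -1.e-04 -1.e+00]
```

Call:
{"method": "send_rows", "body": {"moves": [{"tx": 7,"ty": -5.1,"tz": 1,"rx": 0,"ry": 0,"rz": 0.92,"claw": 40},{"tx": 7,"ty": -5.1,"tz": 1,"rx": 0,"ry": 0,"rz": 0.92,"claw": 40},{"tx": 7,"ty": -5.1,"tz": 1,"rx": 0,"ry": 0,"rz": 0.92,"claw": 40},{"tx": 7,"ty": -5.1,"tz": 1,"rx": 0,"ry": 0,"rz": 0.92,"claw": 40},{"tx": 7,"ty": -5.1,"tz": 1,"rx": 0,"ry": 0,"rz": 0.92,"claw": 40},{"tx": 7,"ty": -5.1,"tz": 1,"rx": 0,"ry": 0,"rz": 0.92,"claw": 40},{"tx": 7,"ty": -5.1,"tz": 1,"rx": 0,"ry": 0,"rz": 0.92,"claw": 40},{"tx": 7,"ty": -5.1,"tz": 1,"rx": 0,"ry": 0,"rz": 0.92,"claw": 40},{"tx": 7,"ty": -5.1,"tz": 1,"rx": 0,"ry": 0,"rz": 0.92,"claw": 40}]}}

```text
clock: 2.28
tcp_pos: [0.4754, -0.1533, 0.171]
tool_rot: [[0.985, 0.174, 0.0], [0.174, -0.985, 0.0], [0.0, -0.0, -1.0]]
force: [-0.9, 0.5, -0.5]
width: 0.0401
gripper_force: 0.0
```

```bash
python3 -c "
from h import *
togo(-213.5,-150,40,0)"
```

```text
t 2.275 dock [[ 313.7 -160.1]] z 0.171 yaw 0.18 w 0.04009111418282047 F [-0.92  0.5  -0.52] j [-19.  61.]
units t [ 0.195 -8.785  2.186] rz 0.036 tilt z [ 2.e-04  4.e-04 -1.e+00]
```

Call:
{"method": "send_rows", "body": {"moves": [{"tx": 0.2,"ty": -8.8,"tz": 0.5,"rx": 0,"ry": 0,"rz": 0.04,"claw": 40},{"tx": 0.2,"ty": -8.8,"tz": 0.5,"rx": 0,"ry": 0,"rz": 0.04,"claw": 40},{"tx": 0.2,"ty": -8.8,"tz": 0.5,"rx": 0,"ry": 0,"rz": 0.04,"claw": 40},{"tx": 0.2,"ty": -8.8,"tz": 0.5,"rx": 0,"ry": 0,"rz": 0.04,"claw": 40},{"tx": 0.2,"ty": -8.8,"tz": 0.5,"rx": 0,"ry": 0,"rz": 0.04,"claw": 40},{"tx": 0.2,"ty": -8.8,"tz": 0.5,"rx": 0,"ry": 0,"rz": 0.04,"claw": 40},{"tx": 0.2,"ty": -8.8,"tz": 0.5,"rx": 0,"ry": 0,"rz": 0.04,"claw": 40},{"tx": 0.2,"ty": -8.8,"tz": 0.5,"rx": 0,"ry": 0,"rz": 0.04,"claw": 40},{"tx": 0.2,"ty": -8.8,"tz": 0.5,"rx": 0,"ry": 0,"rz": 0.04,"claw": 40},{"tx": 0.2,"ty": -8.8,"tz": 2.2,"rx": 0,"ry": 0,"rz": 0.04,"claw": 40},{"tx": 0.2,"ty": -8.8,"tz": 2.2,"rx": 0,"ry": 0,"rz": 0.04,"claw": 40},{"tx": 0.2,"ty": -8.8,"tz": 2.2,"rx": 0,"ry": 0,"rz": 0.04,"claw": 40}]}}

```text
clock: 3.78
tcp_pos: [0.3937, 0.365, 0.0368]
tool_rot: [[0.986, 0.167, -0.005], [0.167, -0.986, -0.005], [-0.006, 0.004, -1.0]]
force: [0.1, -0.3, 0.4]
width: 0.0404
gripper_force: 0.0
```

Run:
```python
from h import *
togo(-213.5,-150,3,0)
p=arm.camera("side"); cv2.imwrite("pics/s2.png",cv2.resize(p["pixels"][170:270,240:400],None,fx=5,fy=5,interpolation=cv2.INTER_CUBIC))
X,u,v=pts(p); l=loc(X,Q); m=(np.abs(l[:,0]+213)<45)&(np.abs(l[:,1]+150)<18)&(X[:,2]>.015)
l=np.c_[l[m],X[m][:,2]*1000]; lo=l[l[:,2]<75]; print(len(lo),np.percentile(lo,[0,1,50,99,100],axis=0).round(1))
```

```text
t 3.775 dock [[-210.9 -152. ]] z 0.0368 yaw -0.21 w 0.04041778170254233 F [ 0.11 -0.29  0.44] j [ 42. 122.]
units t [ 0.036 -0.046  0.563] rz -0.042 tilt z [-0.0052 -0.0047 -1.    ]
166 [[-247.4 -162.2   39.6]
 [-246.2 -162.2   40.1]
 [-239.2 -154.1   59.4]
 [-185.8 -141.    74.9]
 [-183.2 -140.    74.9]]
```

View pics/s2.png

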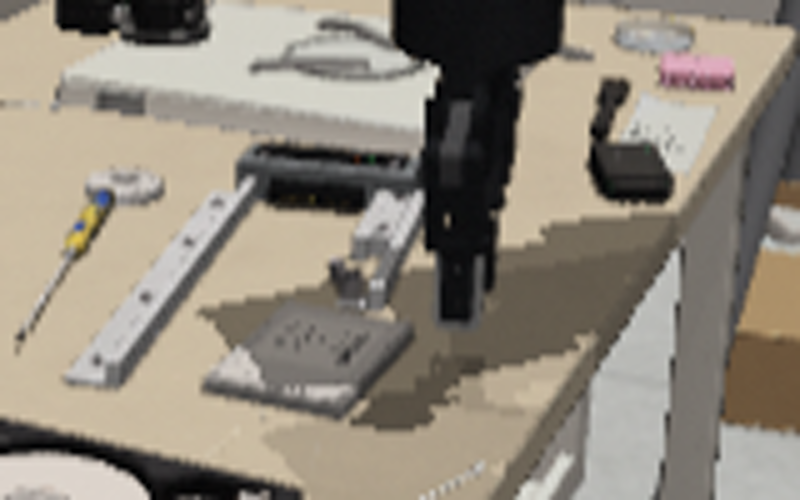

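The fingertips are at (457,320), clear on the robot side of the drive at (310,360). Descending to about 2.5 mm, then starting the push.

Call:
{"method": "send_rows", "body": {"moves": [{"tx": 0.03,"ty": -0.05,"tz": 0.3,"rx": 0,"ry": 0,"rz": -0.04,"claw": 40},{"tx": 0.03,"ty": -0.05,"tz": 0.5,"rx": 0,"ry": 0,"rz": -0.04,"claw": 40},{"tx": 0.03,"ty": -0.05,"tz": 0.57,"rx": 0,"ry": 0,"rz": -0.04,"claw": 40},{"tx": 0.03,"ty": -0.05,"tz": 0.57,"rx": 0,"ry": 0,"rz": -0.04,"claw": 40}]}}

```text
clock: 4.32
tcp_pos: [0.397, 0.3697, 0.0056]
tool_rot: [[0.985, 0.171, 0.001], [0.171, -0.985, 0.0], [0.001, -0.0, -1.0]]
force: [-0.3, -0.3, -0.8]
width: 0.04
gripper_force: 0.0
```

```bash
python3 -c "
from h import *
togo(-213.5,-84,2.5,0)"
```

```text
t 4.325 dock [[-215.  -147.9]] z 0.0056 yaw -0.03 w 0.040033747561673466 F [-0.33 -0.26 -0.81] j [ 42. 122.]
units t [1.065 0.025 0.052] rz -0.006 tilt z [ 5.e-04  4.e-04 -1.e+00]
```

Call:
{"method": "send_rows", "body": {"moves": [{"tx": 0.1,"ty": 0.02,"tz": 0.05,"rx": 0,"ry": 0,"rz": 0,"claw": 40},{"tx": 0.2,"ty": 0.02,"tz": 0.05,"rx": 0,"ry": 0,"rz": 0,"claw": 40},{"tx": 0.28,"ty": 0.02,"tz": 0.05,"rx": 0,"ry": 0,"rz": 0,"claw": 40},{"tx": 0.36,"ty": 0.02,"tz": 0.05,"rx": 0,"ry": 0,"rz": 0,"claw": 40},{"tx": 0.44,"ty": 0.02,"tz": 0.05,"rx": 0,"ry": 0,"rz": 0,"claw": 40},{"tx": 0.52,"ty": 0.02,"tz": 0.05,"rx": 0,"ry": 0,"rz": 0,"claw": 40},{"tx": 0.6,"ty": 0.02,"tz": 0.05,"rx": 0,"ry": 0,"rz": 0,"claw": 40},{"tx": 0.68,"ty": 0.02,"tz": 0.05,"rx": 0,"ry": 0,"rz": 0,"claw": 40},{"tx": 0.76,"ty": 0.02,"tz": 0.05,"rx": 0,"ry": 0,"rz": 0,"claw": 40},{"tx": 0.84,"ty": 0.02,"tz": 0.05,"rx": 0,"ry": 0,"rz": 0,"claw": 40},{"tx": 0.92,"ty": 0.02,"tz": 0.05,"rx": 0,"ry": 0,"rz": 0,"claw": 40},{"tx": 0.98,"ty": 0.02,"tz": 0.05,"rx": 0,"ry": 0,"rz": 0,"claw": 40}]}}

```text
clock: 5.82
tcp_pos: [0.4552, 0.3786, 0.002]
tool_rot: [[0.985, 0.171, 0.0], [0.171, -0.985, -0.0], [0.0, 0.0, -1.0]]
force: [-0.9, -0.4, 0.4]
width: 0.04
gripper_force: 0.3
```

```bash
cat >> h.py <<'E'
def drive(n="side",q0=None):
    p=arm.camera(n); m=arm.masks_of(p,"drive"); out=[]
    for k in m[:3]:
        X,u,v=pts(p,k["mask"]); l=loc(X,Q)
        if len(l)>50 and -280<np.median(l[:,0])<0 and -140<np.median(l[:,1])<5:
            t=X[:,2]>.0065
            r=cv2.minAreaRect(l[t].astype(np.float32)); print("drive",n,k["score"],np.round(r[0],1),np.round(r[1],1),round(r[2],2),"pct",np.percentile(l[t],[1,99],axis=0).round(1).tolist()); break
    return p
E
python3 - <<'E'
from h import *
togo(-213.5,-81,2.5,0)
p=drive("side"); t=drive("top")
s=p["pixels"][180:260,250:350]; w=t["pixels"][160:275,215:330]
cv2.imwrite("pics/p3.png",np.hstack([cv2.resize(s,(450,360),interpolation=cv2.INTER_CUBIC),cv2.resize(w,(350,360),interpolation=cv2.INTER_CUBIC)]))
E
```

```text
t 5.825 dock [[-213.8  -89. ]] z 0.002 yaw -0.03 w 0.03996343365488797 F [-0.9  -0.44  0.45] j [ 39. 119.]
units t [ 0.134  0.004 -0.008] rz -0.005 tilt z [ 0.e+00 -1.e-04 -1.e+00]
drive side 0.7 [-219.2  -42.5] [101.3  69.5] 0.19 pct [[-268.8, -76.8], [-171.8, -9.1]]
drive top 0.56 [-219.5  -16.8] [99.2 17.7] 1.35 pct [[-268.8, -26.7], [-170.1, -9.1]]
```

View pics/p3.png

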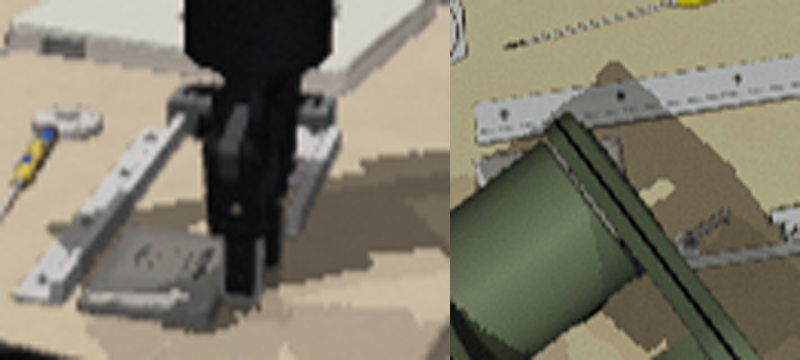

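The side view on the left shows the drive at (150,275), square to the rail with a gap of about 8 mm and the fingers against its near side. Creeping on.

Call:
{"method": "send_rows", "body": {"moves": [{"tx": 0.04,"ty": 0,"tz": -0.01,"rx": 0,"ry": 0,"rz": 0,"claw": 40},{"tx": 0.08,"ty": 0,"tz": -0.01,"rx": 0,"ry": 0,"rz": 0,"claw": 40},{"tx": 0.1,"ty": 0,"tz": -0.01,"rx": 0,"ry": 0,"rz": 0,"claw": 40},{"tx": 0.115,"ty": 0,"tz": -0.01,"rx": 0,"ry": 0,"rz": 0,"claw": 40},{"tx": 0.115,"ty": 0,"tz": -0.01,"rx": 0,"ry": 0,"rz": 0,"claw": 40}]}}

```text
clock: 6.65
tcp_pos: [0.4618, 0.3797, 0.0027]
tool_rot: [[0.985, 0.171, 0.0], [0.171, -0.985, -0.0], [0.0, 0.0, -1.0]]
force: [1.0, 0.4, 0.1]
width: 0.0401
gripper_force: 0.1
```

Call:
{"method": "send_rows", "body": {"moves": [{"tx": 0.01,"ty": 0,"tz": 0,"rx": 0,"ry": 0,"rz": 0,"claw": 40},{"tx": 0.015,"ty": 0,"tz": 0,"rx": 0,"ry": 0,"rz": 0,"claw": 40},{"tx": 0.015,"ty": 0,"tz": 0,"rx": 0,"ry": 0,"rz": 0,"claw": 40}]}}

```text
clock: 7.02
tcp_pos: [0.4626, 0.3798, 0.0027]
tool_rot: [[0.985, 0.171, 0.0], [0.171, -0.985, -0.0], [0.0, 0.0, -1.0]]
force: [-0.5, -0.2, -0.1]
width: 0.0401
gripper_force: 0.3
```

Run:
```python
from h import *
togo(-213.5,-81,2.5,0)
p=drive("side")
```

```text
t 7.025 dock [[-213.7  -81.5]] z 0.0027 yaw -0.02 w 0.04008287654032346 F [-0.51 -0.17 -0.12] j [ 38. 118.]
units t [0.009 0.004 0.003] rz -0.004 tilt z [ 0.e+00 -1.e-04 -1.e+00]
drive side 0.75 [-219.1  -34.2] [101.8  72.3] 0.11 pct [[-268.8, -68.7], [-171.4, -0.5]]
```

Call:
{"method": "send_rows", "body": {"moves": [{"tx": 0.01,"ty": 0,"tz": 0,"rx": 0,"ry": 0,"rz": 0,"claw": 40},{"tx": 0.02,"ty": 0,"tz": 0,"rx": 0,"ry": 0,"rz": 0,"claw": 40},{"tx": 0.02,"ty": 0,"tz": 0,"rx": 0,"ry": 0,"rz": 0,"claw": 40}]}}

```text
clock: 7.5
tcp_pos: [0.4639, 0.3801, 0.0027]
tool_rot: [[0.985, 0.171, 0.0], [0.171, -0.985, -0.0], [0.0, 0.0, -1.0]]
force: [-0.6, 0.5, 0.6]
width: 0.0401
gripper_force: 0.2
```

Call:
{"method": "send_rows", "body": {"moves": [{"tx": 0.01,"ty": 0,"tz": 0,"rx": 0,"ry": 0,"rz": 0,"claw": 40},{"tx": 0.01,"ty": 0,"tz": 0,"rx": 0,"ry": 0,"rz": 0,"claw": 40},{"tx": 0.01,"ty": 0,"tz": 0,"rx": 0,"ry": 0,"rz": 0,"claw": 40}]}}

```text
clock: 7.88
tcp_pos: [0.4641, 0.3801, 0.0026]
tool_rot: [[0.985, 0.171, -0.0], [0.171, -0.985, -0.0], [-0.0, 0.0, -1.0]]
force: [-2.6, 0.3, 1.7]
width: 0.0398
gripper_force: 0.8
```

Call:
{"method": "send_rows", "body": {"moves": [{"tx": 0.008,"ty": 0,"tz": 0,"rx": 0,"ry": 0,"rz": 0,"claw": 40},{"tx": 0.008,"ty": 0,"tz": 0,"rx": 0,"ry": 0,"rz": 0,"claw": 40},{"tx": 0.008,"ty": 0,"tz": 0,"rx": 0,"ry": 0,"rz": 0,"claw": 40}]}}

```text
clock: 8.25
tcp_pos: [0.4643, 0.3801, 0.0026]
tool_rot: [[0.985, 0.171, -0.001], [0.171, -0.985, -0.001], [-0.001, 0.0, -1.0]]
force: [-3.8, 0.1, 2.2]
width: 0.04
gripper_force: 2.1
```

Run:
```python
from h import *
togo(-213.5,-110,2.5,0)
p=drive("side")
```

```text
t 8.25 dock [[-213.7  -79.9]] z 0.0026 yaw -0.03 w 0.04001147206990789 F [-3.82  0.1   2.23] j [ 38. 118.]
units t [-0.502  0.003  0.002] rz -0.006 tilt z [-1.1e-03 -5.0e-04 -1.0e+00]
drive side 0.77 [-219.6  -32. ] [105.6  65.8] 6.19 pct [[-269.0, -67.6], [-172.0, -0.2]]
```

Drive flush on the rail, with 4 N of contact. Retreating, then repositioning behind it with the tool turned 90°.

Call:
{"method": "send_rows", "body": {"moves": [{"tx": -0.25,"ty": 0,"tz": 0,"rx": 0,"ry": 0,"rz": 0,"claw": 40},{"tx": -0.6,"ty": 0,"tz": 0,"rx": 0,"ry": 0,"rz": 0,"claw": 40},{"tx": -0.6,"ty": 0,"tz": -1,"rx": 0,"ry": 0,"rz": 0,"claw": 20},{"tx": -0.6,"ty": 0,"tz": -1,"rx": 0,"ry": 0,"rz": -2,"claw": 20},{"tx": -0.3,"ty": -0.7,"tz": -1,"rx": 0,"ry": 0,"rz": -4,"claw": 20},{"tx": 0.3,"ty": -1.4,"tz": -1,"rx": 0,"ry": 0,"rz": -6,"claw": 20},{"tx": 0.75,"ty": -1.4,"tz": -1,"rx": 0,"ry": 0,"rz": -8,"claw": 20},{"tx": 0.75,"ty": -1.4,"tz": -1,"rx": 0,"ry": 0,"rz": -10,"claw": 20},{"tx": 0.75,"ty": -1.4,"tz": -1,"rx": 0,"ry": 0,"rz": -12,"claw": 20},{"tx": 0.75,"ty": -1.4,"tz": -1,"rx": 0,"ry": 0,"rz": -14,"claw": 20},{"tx": 0.75,"ty": -1.4,"tz": -1,"rx": 0,"ry": 0,"rz": -16,"claw": 20},{"tx": 0.75,"ty": -1.4,"tz": -1,"rx": 0,"ry": 0,"rz": -18,"claw": 20}]}}

```text
clock: 9.85
tcp_pos: [0.495, 0.4706, 0.0626]
tool_rot: [[-0.177, 0.984, 0.002], [0.984, 0.177, 0.0], [-0.0, 0.002, -1.0]]
force: [1.2, 0.6, -1.0]
width: 0.02
gripper_force: 0.0
```

Run:
```python
from h import *
p=drive("side"); t=drive("top"); togo(-298,-33,2.5,90)
```

```text
drive side 0.61 [-239.   -33.4] [ 70.7 140.9] 89.27 pct [[-306.5, -68.5], [-171.4, 1.2]]
drive top 0.95 [-219.5  -42.7] [84.6 99.3] 89.65 pct [[-260.7, -68.7], [-171.0, -1.1]]
t 10.05 dock [[-297.6  -34.2]] z 0.0627 yaw 89.82 w 0.02016471032358624 F [-0.3   0.06  0.01] j [43. 33.]
units t [0.006 0.019 1.003] rz -0.036 tilt z [ 8.e-04  1.e-04 -1.e+00]
```

Call:
{"method": "send_rows", "body": {"moves": [{"tx": 0,"ty": 0.02,"tz": 0.5,"rx": 0,"ry": 0,"rz": -0.03,"claw": 20},{"tx": 0,"ty": 0.02,"tz": 0.95,"rx": 0,"ry": 0,"rz": -0.03,"claw": 20},{"tx": 0,"ty": 0.02,"tz": 1,"rx": 0,"ry": 0,"rz": -0.03,"claw": 20},{"tx": -0.1,"ty": 0.02,"tz": 1,"rx": 0,"ry": 0,"rz": -0.03,"claw": 20},{"tx": -0.2,"ty": 0.02,"tz": 1,"rx": 0,"ry": 0,"rz": -0.03,"claw": 20},{"tx": -0.28,"ty": 0.02,"tz": 1,"rx": 0,"ry": 0,"rz": -0.03,"claw": 20},{"tx": -0.36,"ty": 0.02,"tz": 1,"rx": 0,"ry": 0,"rz": -0.03,"claw": 20},{"tx": -0.44,"ty": 0.02,"tz": 1,"rx": 0,"ry": 0,"rz": -0.03,"claw": 20},{"tx": -0.54,"ty": 0.02,"tz": 1,"rx": 0,"ry": 0,"rz": -0.03,"claw": 20},{"tx": -0.64,"ty": 0.02,"tz": 1,"rx": 0,"ry": 0,"rz": -0.03,"claw": 20},{"tx": -0.74,"ty": 0.02,"tz": 1,"rx": 0,"ry": 0,"rz": -0.03,"claw": 20},{"tx": -0.84,"ty": 0.02,"tz": 1,"rx": 0,"ry": 0,"rz": -0.03,"claw": 20}]}}

```text
clock: 11.55
tcp_pos: [0.5047, 0.4208, 0.0026]
tool_rot: [[-0.173, 0.985, 0.0], [0.985, 0.173, -0.0], [-0.0, -0.0, -1.0]]
force: [-0.3, 0.7, 0.6]
width: 0.0201
gripper_force: 0.4
```

Run:
```python
from h import *
togo(-150,-33,2.5,90); p=drive("side"); t=drive("top")
```

```text
t 11.55 dock [[-246.9  -33. ]] z 0.0026 yaw 90.12 w 0.020116502353041764 F [-0.28  0.73  0.59] j [39. 29.]
units t [-1.615 -0.003  0.002] rz 0.024 tilt z [ 0.e+00 -1.e-04 -1.e+00]
drive side 0.61 [-199.5  -34.8] [122.2  69.3] 0.81 pct [[-237.8, -68.7], [-139.9, -2.8]]
drive top 0.57 [-187.   -44.6] [89.1 98.3] 89.07 pct [[-233.0, -72.2], [-138.6, -1.4]]
```

Call:
{"method": "send_rows", "body": {"moves": [{"tx": -0.13,"ty": 0,"tz": 0,"rx": 0,"ry": 0,"rz": 0.02,"claw": 20},{"tx": -0.26,"ty": 0,"tz": 0,"rx": 0,"ry": 0,"rz": 0.02,"claw": 20},{"tx": -0.39,"ty": 0,"tz": 0,"rx": 0,"ry": 0,"rz": 0.02,"claw": 20},{"tx": -0.5,"ty": 0,"tz": 0,"rx": 0,"ry": 0,"rz": 0.02,"claw": 20},{"tx": -0.6,"ty": 0,"tz": 0,"rx": 0,"ry": 0,"rz": 0.02,"claw": 20},{"tx": -0.7,"ty": 0,"tz": 0,"rx": 0,"ry": 0,"rz": 0.02,"claw": 20},{"tx": -0.8,"ty": 0,"tz": 0,"rx": 0,"ry": 0,"rz": 0.02,"claw": 20}]}}

```text
clock: 12.62
tcp_pos: [0.5132, 0.3737, 0.0027]
tool_rot: [[-0.172, 0.985, 0.0], [0.985, 0.172, 0.0], [0.0, 0.0, -1.0]]
force: [0.9, 2.5, -1.2]
width: 0.0204
gripper_force: 1.4
```

Run:
```python
from h import *
togo(-150,-33,2.5,90); p=drive("side"); t=drive("top")
s=p["pixels"][180:260,250:350]; w=t["pixels"][160:275,215:380]
cv2.imwrite("pics/p4.png",np.hstack([cv2.resize(s,(400,320),interpolation=cv2.INTER_CUBIC),cv2.resize(w,(400,279),interpolation=cv2.INTER_CUBIC)[:320] if 0 else cv2.resize(w,(400,320),interpolation=cv2.INTER_CUBIC)]))
```

```text
t 12.625 dock [[-199.   -32.8]] z 0.0027 yaw 90.04 w 0.020434873813413534 F [ 0.92  2.53 -1.24] j [35. 25.]
units t [-0.817 -0.004  0.004] rz 0.008 tilt z [ 5.e-04  1.e-04 -1.e+00]
drive side 0.85 [-143.   -37.3] [95.2 67.4] 3.7 pct [[-188.4, -69.2], [-97.6, -3.4]]
drive top 0.61 [-130.2  -44.2] [108.7  64. ] 47.37 pct [[-183.9, -69.8], [-90.6, -1.9]]
```

View pics/p4.png

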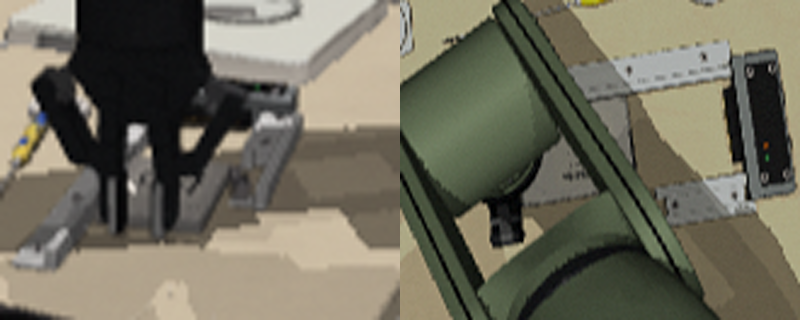

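The drive (side view (200,190), top view (590,160)) follows the rail, and the 2.5 N push shows the latch is being displaced. Continuing.

Call:
{"method": "send_rows", "body": {"moves": [{"tx": -0.1,"ty": 0,"tz": 0,"rx": 0,"ry": 0,"rz": 0,"claw": 20},{"tx": -0.2,"ty": 0,"tz": 0,"rx": 0,"ry": 0,"rz": 0,"claw": 20},{"tx": -0.3,"ty": 0,"tz": 0,"rx": 0,"ry": 0,"rz": 0,"claw": 20},{"tx": -0.4,"ty": 0,"tz": 0,"rx": 0,"ry": 0,"rz": 0,"claw": 20},{"tx": -0.5,"ty": 0,"tz": 0,"rx": 0,"ry": 0,"rz": 0,"claw": 20},{"tx": -0.6,"ty": 0,"tz": 0,"rx": 0,"ry": 0,"rz": 0,"claw": 20},{"tx": -0.7,"ty": 0,"tz": 0,"rx": 0,"ry": 0,"rz": 0,"claw": 20},{"tx": -0.8,"ty": 0,"tz": 0,"rx": 0,"ry": 0,"rz": 0,"claw": 20},{"tx": -0.9,"ty": 0,"tz": 0,"rx": 0,"ry": 0,"rz": 0,"claw": 20},{"tx": -1,"ty": 0,"tz": 0,"rx": 0,"ry": 0,"rz": 0,"claw": 20},{"tx": -1.1,"ty": 0,"tz": 0,"rx": 0,"ry": 0,"rz": 0,"claw": 20}]}}

```text
clock: 14.2
tcp_pos: [0.5244, 0.3085, 0.0027]
tool_rot: [[-0.172, 0.985, 0.0], [0.985, 0.172, -0.0], [-0.0, 0.0, -1.0]]
force: [0.8, 2.7, -0.2]
width: 0.0199
gripper_force: 1.2
```

Run:
```python
from h import *
togo(-115.5,-33,2.5,90); p=drive("side"); t=drive("top")
```

```text
t 14.2 dock [[-132.9  -32.9]] z 0.0027 yaw 90.03 w 0.019875126853256455 F [ 0.78  2.72 -0.24] j [29. 20.]
units t [-0.29  -0.002  0.003] rz 0.006 tilt z [ 1.e-04 -1.e-04 -1.e+00]
drive side 0.72 [-80.6 -44.9] [127.3  59.6] 14.1 pct [[-130.5, -70.4], [-25.4, -4.6]]
drive top 0.86 [-82.7 -63.2] [73.2 41.4] 20.35 pct [[-118.1, -70.2], [-44.1, -36.3]]
```

Call:
{"method": "send_rows", "body": {"moves": [{"tx": -0.08,"ty": 0,"tz": 0,"rx": 0,"ry": 0,"rz": 0,"claw": 20},{"tx": -0.15,"ty": 0,"tz": 0,"rx": 0,"ry": 0,"rz": 0,"claw": 20},{"tx": -0.2,"ty": 0,"tz": 0,"rx": 0,"ry": 0,"rz": 0,"claw": 20},{"tx": -0.25,"ty": 0,"tz": 0,"rx": 0,"ry": 0,"rz": 0,"claw": 20},{"tx": -0.25,"ty": 0,"tz": 0,"rx": 0,"ry": 0,"rz": 0,"claw": 20}]}}

```text
clock: 15.02
tcp_pos: [0.5265, 0.2937, 0.0026]
tool_rot: [[-0.171, 0.985, -0.001], [0.985, 0.171, -0.001], [-0.001, -0.001, -1.0]]
force: [-2.6, 1.5, -0.3]
width: 0.0199
gripper_force: 1.2
```

Call:
{"method": "send_rows", "body": {"moves": [{"tx": -0.02,"ty": 0,"tz": 0,"rx": 0,"ry": 0,"rz": 0,"claw": 20},{"tx": -0.04,"ty": 0,"tz": 0,"rx": 0,"ry": 0,"rz": 0,"claw": 20},{"tx": -0.04,"ty": 0,"tz": 0,"rx": 0,"ry": 0,"rz": 0,"claw": 20}]}}

```text
clock: 15.4
tcp_pos: [0.5269, 0.2919, 0.0026]
tool_rot: [[-0.171, 0.985, -0.001], [0.985, 0.171, 0.0], [0.0, -0.001, -1.0]]
force: [-3.4, 3.8, -0.7]
width: 0.0201
gripper_force: 2.2
```

Run:
```python
from h import *
togo(-115.5,-33,2.5,90)
```

```text
t 15.4 dock [[-116.1  -33.2]] z 0.0026 yaw 90.02 w 0.02010083534758031 F [-3.45  3.77 -0.69] j [28. 18.]
units t [-0.01   0.003  0.002] rz 0.003 tilt z [-7.e-04  1.e-04 -1.e+00]
```

Call:
{"method": "send_rows", "body": {"moves": [{"tx": -0.015,"ty": -0.01,"tz": 0,"rx": 0,"ry": 0,"rz": 0,"claw": 20},{"tx": -0.03,"ty": -0.01,"tz": 0,"rx": 0,"ry": 0,"rz": 0,"claw": 20},{"tx": -0.03,"ty": -0.01,"tz": 0,"rx": 0,"ry": 0,"rz": 0,"claw": 20}]}}

```text
clock: 15.78
tcp_pos: [0.5271, 0.2907, 0.0028]
tool_rot: [[-0.171, 0.985, 0.001], [0.985, 0.171, 0.001], [0.001, 0.001, -1.0]]
force: [-1.9, 6.0, -1.3]
width: 0.0199
gripper_force: 2.9
```

Call:
{"method": "send_rows", "body": {"moves": [{"tx": -0.015,"ty": 0,"tz": 0,"rx": 0,"ry": 0,"rz": 0,"claw": 20},{"tx": -0.03,"ty": 0,"tz": 0,"rx": 0,"ry": 0,"rz": 0,"claw": 20},{"tx": -0.03,"ty": 0,"tz": 0,"rx": 0,"ry": 0,"rz": 0,"claw": 20}]}}

```text
clock: 16.15
tcp_pos: [0.5274, 0.2892, 0.0029]
tool_rot: [[-0.171, 0.985, 0.001], [0.985, 0.171, 0.002], [0.002, 0.001, -1.0]]
force: [-3.2, 6.7, 0.2]
width: 0.0201
gripper_force: 3.5
```

Run:
```python
from h import *
togo(-115.5,-33,2.5,90)
p=drive("side"); t=drive("top")
s=p["pixels"][180:250,260:340]; w=t["pixels"][165:265,260:390]
cv2.imwrite("pics/p5.png",np.hstack([cv2.resize(s,(400,350),interpolation=cv2.INTER_CUBIC),cv2.resize(w,(400,350),interpolation=cv2.INTER_CUBIC)]))
```

```text
t 16.15 dock [[-113.4  -33.2]] z 0.0029 yaw 89.99 w 0.020145270343060948 F [-3.23  6.68  0.17] j [28. 18.]
units t [0.035 0.003 0.006] rz -0.002 tilt z [ 6.0e-04  1.8e-03 -1.0e+00]
drive side 0.65 [-64.3 -45.3] [130.8  57.3] 13.76 pct [[-115.3, -67.4], [-9.2, -6.1]]
drive top 0.9 [-58.8 -55. ] [83.  31.7] 1.98 pct [[-96.2, -69.9], [-19.8, -40.1]]
```

View pics/p5.png

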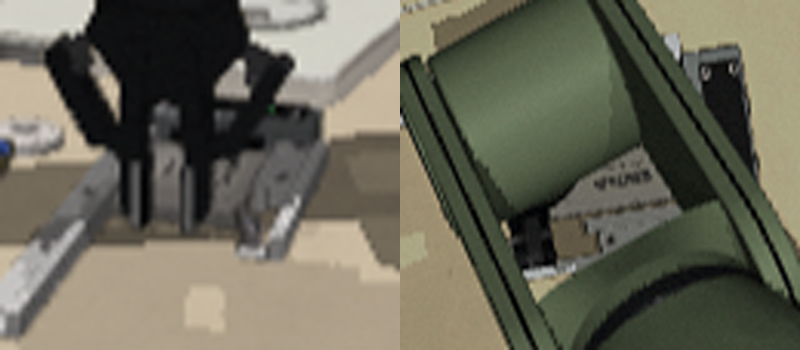

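The drive is in the pocket with the contacts being pressed (6.7 N). The latch is partly hidden near (240,220) in the side view. Pushing the last 2–3 mm.

Call:
{"method": "send_rows", "body": {"moves": [{"tx": -0.015,"ty": -0.01,"tz": 0,"rx": 0,"ry": 0,"rz": 0,"claw": 20},{"tx": -0.025,"ty": -0.01,"tz": 0,"rx": 0,"ry": 0,"rz": 0,"claw": 20},{"tx": -0.025,"ty": -0.01,"tz": 0,"rx": 0,"ry": 0,"rz": 0,"claw": 20}]}}

```text
clock: 16.73
tcp_pos: [0.5276, 0.288, 0.0031]
tool_rot: [[-0.171, 0.985, 0.002], [0.985, 0.171, 0.003], [0.002, 0.002, -1.0]]
force: [-3.3, 6.7, -0.6]
width: 0.0201
gripper_force: 3.8
```

Call:
{"method": "send_rows", "body": {"moves": [{"tx": -0.015,"ty": 0,"tz": 0,"rx": 0,"ry": 0,"rz": 0,"claw": 20},{"tx": -0.015,"ty": 0,"tz": 0,"rx": 0,"ry": 0,"rz": 0,"claw": 20},{"tx": -0.015,"ty": 0,"tz": 0,"rx": 0,"ry": 0,"rz": 0,"claw": 20}]}}

```text
clock: 17.1
tcp_pos: [0.5278, 0.2867, 0.003]
tool_rot: [[-0.171, 0.985, 0.002], [0.985, 0.171, 0.002], [0.001, 0.002, -1.0]]
force: [-2.3, 5.9, -1.6]
width: 0.0202
gripper_force: 3.0
```

Call:
{"method": "send_rows", "body": {"moves": [{"tx": -0.012,"ty": 0,"tz": 0,"rx": 0,"ry": 0,"rz": 0,"claw": 20},{"tx": -0.012,"ty": 0,"tz": 0,"rx": 0,"ry": 0,"rz": 0,"claw": 20}]}}

```text
clock: 17.35
tcp_pos: [0.5279, 0.286, 0.003]
tool_rot: [[-0.171, 0.985, 0.002], [0.985, 0.171, 0.002], [0.002, 0.002, -1.0]]
force: [-2.4, 5.6, -0.7]
width: 0.0202
gripper_force: 3.1
```

Run:
```python
from h import *
togo(-115.5,-33,2.5,90)
```

```text
t 17.35 dock [[-110.1  -33.3]] z 0.003 yaw 90.01 w 0.02020179718348424 F [-2.37  5.59 -0.71] j [27. 17.]
units t [0.09  0.005 0.008] rz 0.002 tilt z [ 0.0017  0.0018 -1.    ]
```

Force dropped while the drive still moved on, consistent with the latch snapping. Backing off and lifting clear to check.

Call:
{"method": "send_rows", "body": {"moves": [{"tx": 0.05,"ty": 0,"tz": 0,"rx": 0,"ry": 0,"rz": 0,"claw": 20},{"tx": 0.12,"ty": 0,"tz": 0,"rx": 0,"ry": 0,"rz": 0,"claw": 20},{"tx": 0.5,"ty": 0,"tz": 0,"rx": 0,"ry": 0,"rz": 0,"claw": 20},{"tx": 0.5,"ty": 0,"tz": -1,"rx": 0,"ry": 0,"rz": 0,"claw": 20},{"tx": 0.7,"ty": 0,"tz": -2,"rx": 0,"ry": 0,"rz": 0,"claw": 20},{"tx": 1.5,"ty": -1,"tz": -2.5,"rx": 0,"ry": 0,"rz": 0,"claw": 20},{"tx": 2.3,"ty": -2,"tz": -2.5,"rx": 0,"ry": 0,"rz": 0,"claw": 20},{"tx": 3.1,"ty": -2.5,"tz": -2.5,"rx": 0,"ry": 0,"rz": 0,"claw": 20},{"tx": 3.9,"ty": -2.5,"tz": -2.5,"rx": 0,"ry": 0,"rz": 0,"claw": 20},{"tx": 3.9,"ty": -2.5,"tz": -2.5,"rx": 0,"ry": 0,"rz": 0,"claw": 20},{"tx": 3.9,"ty": -2.5,"tz": -2.5,"rx": 0,"ry": 0,"rz": 0,"claw": 20}]}}

```text
clock: 18.73
tcp_pos: [0.3388, 0.4903, 0.1524]
tool_rot: [[-0.173, 0.985, 0.0], [0.985, 0.173, -0.001], [-0.001, 0.0, -1.0]]
force: [-0.2, -0.8, -0.5]
width: 0.0197
gripper_force: 0.0
```

Run:
```python
from h import *
p=drive("side"); t=drive("top"); X,u,v=pts(t); print(arm.get_obs()["force"],arm.get_obs()["clock"])
q,c=fit(X,DOCK,Q,8,(-300,60,-115,40)); print(q,c)
s=p["pixels"][185:255,250:350]; w=t["pixels"][165:265,260:390]
im=cv2.resize(t["pixels"],None,fx=6,fy=6,interpolation=cv2.INTER_CUBIC)
cv2.imwrite("pics/p6.png",im[6*165:6*262,6*260:6*392])
```

```text
drive side 0.79 [-54.3 -34.8] [103.3  68.8] 0.1 pct [[-104.5, -67.8], [-5.2, -1.8]]
drive top 0.63 [-54.6 -35.7] [99.4 69.3] 0.44 pct [[-102.9, -69.0], [-6.8, -2.1]]
[ 0.21706161 -0.10911984  0.33044208] 18.925
[579.02347487 183.03332792  -1.40161079] 2.6245531828857356
```

View pics/p6.png

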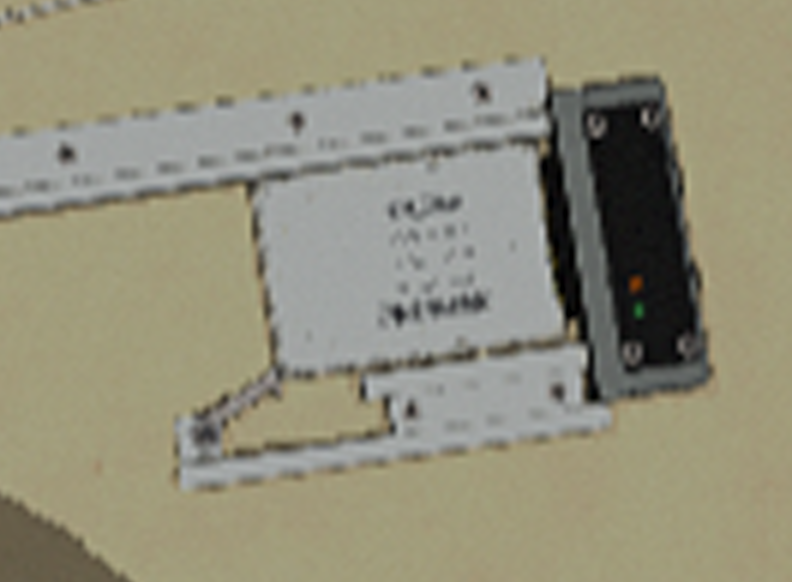

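The drive sits in the pocket at dock (-54.5, -35.3) mm, held against the sprung contacts at (560,240). The latch tooth (275,378) is hooked behind its rear corner.

```bash
python3 -c "
from bench import arm
print(arm.close_job())"
```

```text
the job is handed in; nothing more can be done
None
```

The drive is docked: pushed flat to the rail, slid home and held by the latch, with the fingers withdrawn and the job handed in at about 19 s. The last camera check put it at dock (-54.5, -35) mm; no verdict came back.

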